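Get the circuit board out from among the glue bottles and clip it into the bench holder

ROBOT

A 7-joint arm with a two-finger parallel gripper is mounted at the origin on a cart in front of the work surface, level with it; the furniture and walls round the work are solid. World frame = base frame: x ahead of the robot, y to its left, z up, the work surface at z = 0. Lengths are in m, angles in rad, forces in N, time in s.
With the tool pointing down it reaches from about 0.35 to 0.9 m from the base axis. Payload 19.9 kg.
Tool frame: the origin (TCP) lies at the very end of the fingers, on their centre line; the grasp point (between the pads) lies 19 mm behind it (ctrl.hold_point_z is the distance from the TCP to the grasp point, in m); z points along the fingers, y is the line along which they close (so a half turn about z gives the same grasp; the last joint's range is limited). The gripper opens to 94 mm and grips with 3 to 60 N. Pads are 16 mm wide; open, the fingers measure 119 mm over their backs; the gripper's body (75 mm by 177 mm) begins 78 mm behind the grasp point.
Start: joints at [-1.312, 0.417, -0.01, 1.614, 0.005, 1.111, -0.053], TCP at [0.185, 0.597, 0.205] pointing down, gripper open.
Joint ranges: [-2.81, 2.81], [-0.39, 2.02], [-1.27, 1.25], [0.06, 2.57], [-1.19, 4.33], [0.19, 2], [-2.82, 2.82]. Speed limits (rad/s): [1.89, 1.89, 2.39, 2.39, 3.01, 3.01, 3.01].

INTERFACE

Orientations are given as [roll, pitch, yaw] about the fixed x, y, z axes, in that order (R = Rz(yaw) Ry(pitch) Rx(roll)).
In Python, from plant import ctrl, snapshot, calibration, ticket gives the robot as it stands. The module is installed in compiled form; this text tells all that it offers.
- The arm moves only by the shell command python3 -m creep 'ROWS'. ROWS is JSON, one flat list of numbers, 7 for each row, row after row: the opening, from 0 (shut) to 1 (fully open), then the shift along the tool's x, y, z in cm, then the turn, a rotation vector about the tool's x, y, z in rad. A call has 1 to 8 rows; each row is the pose to reach, as a shift and turn from the pose commanded when the call began, along the tool's axes at that moment; what a row does not reach only later rows make up. A row lasts 1/12 s, in which the tool goes at most 41.7 mm and 7.16 degrees, less where a joint would pass 70% of its speed; a pose out of reach is approached as far as the arm can. A call with a gripper value outside its range is refused whole. The fingers move at their own pace and stop on an object; the grip force is fixed at half the most. Time passes only in rows, so rows that repeat a pose let the fingers close. It gives the time, the measured TCP pose, the force, the opening and the grip force at its end, in the units of the state.
- ctrl.sense(): the state, without advancing time (a new reading comes with each control period).
- snapshot(name): name is "scene" or "top"; returns (picture, depth): 420x560x3 uint8, red, green, blue; 420x560 float32, m along the optical axis (not along the pixel's ray), 0 where there is no reading.
- calibration(name): a dict with "fx", "fy", "cx", "cy" (pixels), "rvec" (rotation vector, rad) and "tvec" (3), from world to camera coordinates, as OpenCV has them. Camera axes: x right, y down, z forward; pixel columns grow to the right and rows downward; lengths in m; the calibration is good to about 2 mm. A picture is of the moment at which its call begins. calibration takes no time and is no camera call.
- ticket.finish_job(): hands the job in; it is judged then, once.
The state is a dict: "time_s": time; "joints": joint angles; "dq": joint speeds; "tau": joint torques, N m; "position": TCP position; "tool_rot": TCP orientation; "contact_force": force on the tool from outside, world axes, zero at the start; "ft_torque": the same for the moment, N m; "width": finger opening in m; "grasp_force": force on a finger pad.
Only numpy, scipy, OpenCV 4.12 (cv2) and the standard library are available. Lean on these libraries where they do the work, as an engineer would, in place of code of your own. Each camera call takes 0.05 s, during which the arm holds its last target. There are 200 camera calls.

TASK

The small green circuit board stands in its slot boxed in by three glue bottles, so first set all three bottles upright on the shallow metal drip tray while the board stays where it is. Then lift out the board by its black pull bar and press its bare lower edge into the sprung clip of the bench holder until it is fully home, and after that put each bottle back upright in its own pocket: the round white bottle in the large round pocket, the flat oval one in the oblong pocket and the thin super-glue bottle in the small round pocket. Do not let a bottle topple at any time.

Things in the scene. Friction and masses are not known exactly. Their poses are not given: they have to be found in the camera images.
- glue_white: White round glue bottle with a red nozzle, 110 g, diameter 52 mm up to a height of 85 mm, then a red cap of diameter 28 mm to 106 mm and a thin nozzle to 130 mm; grasp the cap or the top of the body. Origin: centre of its underside, z up along it. At the start it stands upright in its own pocket (the large round one).
- pva_bottle: White flat oval glue bottle with a red nozzle, 160 g, 34 mm thick along its x and 58 mm wide along its y up to a height of 113 mm, then a red cap of diameter 26 mm to 132 mm and a thin nozzle to 157 mm; grasp the cap, or the top of the body across its 34 mm. Origin: centre of its underside, z up along it. At the start it stands upright in its own pocket (the oblong one), its x along the module's x.
- ca_bottle: Thin super-glue bottle with a tall white cap, 30 g, diameter 30 mm up to a height of 76 mm, then a cap of diameter 19 mm to 127 mm; grasp the cap. Origin: centre of its underside, z up along it. At the start it stands upright in its own pocket (the small round one).
- board: Green circuit board, 45 g, on edge in a 16 mm deep slot of a low plywood rack amid the three caddy modules: 3.2 mm thick (its x), 60 mm long (y), 48 mm high. Black pull bar on its upper edge, 12 mm thick (x), 56 mm long (y), 44 to 58 mm above the origin: grasp it across the 12 mm and lift straight up 20 mm. Origin: middle of its lower edge, z up.
- pocket_large_round: Plywood caddy module, a flat block 80 (x) x 76 (y) x 24 mm high with one round pocket of diameter 62 mm, 16 mm deep, in the centre of its top; the home of the round white glue bottle. Origin: centre of its underside, below the pocket's centre; the pocket's floor lies 8 mm above the origin, its mouth 24 mm above it, with a 3 mm chamfer. It is fixed. z is up.
- pocket_oblong: Plywood caddy module, a flat block 80 (x) x 76 (y) x 24 mm high with one oblong pocket, 45 mm along its x and 66 mm along its y, 16 mm deep, in the centre of its top; the home of the flat oval glue bottle. Origin: centre of its underside, below the pocket's centre; the pocket's floor lies 8 mm above the origin, its mouth 24 mm above it, with a 3 mm chamfer. It is fixed. z is up.
- pocket_small_round: Plywood caddy module, a flat block 80 (x) x 76 (y) x 24 mm high with one round pocket of diameter 40 mm, 16 mm deep, in the centre of its top; the home of the thin super-glue bottle. Origin: centre of its underside, below the pocket's centre; the pocket's floor lies 8 mm above the origin, its mouth 24 mm above it, with a 3 mm chamfer. It is fixed. z is up.
- board_clip: Grey bench holder, fixed, 70 (x) x 100 (y) mm; two black sprung jaws, 56 mm long in y, meet at x = 0 and part along x. Origin: underside centre. V mouth 11 mm wide, 39 mm up, narrowing to gripping faces at 28 mm; floor 16 mm up. Board home: lower edge on the floor, thickness along x, centred in y, either face forward. Pressing in takes up to about 12 N straight down.
- drip_tray: Shallow sheet-steel drip tray, fixed, 264 (x) x 120 (y) mm, rolled rim 14 mm high, walls and floor 3 mm thick, empty at the start: the side area for the bottles, roomy enough for the three in a row along its x. Origin: centre of its underside, x along its length, z up.
Not all that is in view belongs to the job. What is shaped like the pva_bottle but purple is not meant.

How it is judged:
On the way, in this order (a step that is already met when the one before it is completed fails the run):
1. all three bottles stand upright on the drip tray, let go, while the board still stands in its slot (x of glue_white in the frame of drip_tray between -0.13 and 0.13 m and y of glue_white in the frame of drip_tray between -0.058 and 0.058 m and z of glue_white in the frame of drip_tray between -0.003 and 0.01 m and angle between each of glue_white, pva_bottle, ca_bottle's own z axis and vertical below 0.12 rad and x of pva_bottle in the frame of drip_tray between -0.13 and 0.13 m and y of pva_bottle in the frame of drip_tray between -0.058 and 0.058 m and z of pva_bottle in the frame of drip_tray between -0.003 and 0.01 m and x of ca_bottle in the frame of drip_tray between -0.13 and 0.13 m and y of ca_bottle in the frame of drip_tray between -0.058 and 0.058 m and z of ca_bottle in the frame of drip_tray between -0.003 and 0.01 m and distance of board from where it was at the start of the episode below 0.02 m and contact force between the fingers and glue_white below 0.2 N and contact force between the fingers and pva_bottle below 0.2 N and contact force between the fingers and ca_bottle below 0.2 N), for 0.2 s.
2. the board is pressed fully home in the sprung clip, the bottles still on the tray (z of board in the frame of board_clip between 0.0125 and 0.0185 m and y of board in the frame of board_clip between -0.012 and 0.012 m and x of board in the frame of board_clip between -0.004 and 0.004 m and angle between the x axis of board and the x axis of board_clip, either way round below 0.1 rad and angle between each of board, glue_white, pva_bottle, ca_bottle's own z axis and vertical below 0.12 rad and x of glue_white in the frame of drip_tray between -0.13 and 0.13 m and y of glue_white in the frame of drip_tray between -0.058 and 0.058 m and z of glue_white in the frame of drip_tray between -0.003 and 0.01 m and x of pva_bottle in the frame of drip_tray between -0.13 and 0.13 m and y of pva_bottle in the frame of drip_tray between -0.058 and 0.058 m and z of pva_bottle in the frame of drip_tray between -0.003 and 0.01 m and x of ca_bottle in the frame of drip_tray between -0.13 and 0.13 m and y of ca_bottle in the frame of drip_tray between -0.058 and 0.058 m and z of ca_bottle in the frame of drip_tray between -0.003 and 0.01 m), for 0.2 s.
At the end, for the whole second after the job is handed in: Board in the clip, lower edge within 2.5 mm of its floor, within 12 mm of its middle along the jaws, upright within 7 degrees; each bottle upright (within 7 degrees) on the floor of its own pocket, within 12 mm of its centre; all released and at rest (z of board in the frame of board_clip between 0.0125 and 0.0185 m and y of board in the frame of board_clip between -0.012 and 0.012 m and x of board in the frame of board_clip between -0.004 and 0.004 m and angle between the x axis of board and the x axis of board_clip, either way round below 0.1 rad and angle between each of board, glue_white, pva_bottle, ca_bottle's own z axis and vertical below 0.12 rad and linear speed of each of board, glue_white, pva_bottle, ca_bottle below 0.02 m/s and horizontal distance between glue_white and pocket_large_round below 0.012 m and z of glue_white in the frame of pocket_large_round between 0.003 and 0.013 m and horizontal distance between pva_bottle and pocket_oblong below 0.012 m and z of pva_bottle in the frame of pocket_oblong between 0.003 and 0.013 m and horizontal distance between ca_bottle and pocket_small_round below 0.012 m and z of ca_bottle in the frame of pocket_small_round between 0.003 and 0.013 m); the robot touches nothing.
It fails at once if a bottle topples (leans more than 40 degrees) (angle between any of glue_white, pva_bottle, ca_bottle's own z axis and vertical above 0.7 rad).
It also fails if it takes over 144 s, if anything falls off the work surface, if the arm or the gripper's body presses on something with over 40 N, if the wrist force passes 120 N, or if a joint passes its speed limit or range.

## Working session

There is one attempt and no reset: what is moved stays moved. The work goes in short steps, Python scripts to look and compute and a shell command to move; the robot and the scene stay as the last step left them, time stands still between calls to the robot, and variables do not carry over. Pictures are saved under pics/ and viewed, at most 18 in all, crops included, and the job is handed in when it is done.

```bash
mkdir -p pics; ls; cat > h.py <<'E'
import numpy as np, cv2
from plant import ctrl, snapshot, calibration, ticket
from scipy.spatial.transform import Rotation as R
def cam(n):
    c=calibration(n); K=np.array([[c['fx'],0,c['cx']],[0,c['fy'],c['cy']],[0,0,1.]])
    Rm=cv2.Rodrigues(np.array(c['rvec'],float))[0]; t=np.array(c['tvec'],float).ravel(); return K,Rm,t
def cloud(n,d):
    K,Rm,t=cam(n); v,u=np.mgrid[:d.shape[0],:d.shape[1]]
    p=np.stack([(u-K[0,2])/K[0,0]*d,(v-K[1,2])/K[1,1]*d,d],-1)
    w=(p-t)@Rm; w[d==0]=np.nan; return w
def ray(n,u,v,z):
    K,Rm,t=cam(n); o=-Rm.T@t; r=Rm.T@np.array([(u-K[0,2])/K[0,0],(v-K[1,2])/K[1,1],1]); return o+r*(z-o[2])/r[2]
def save(name,f,im): cv2.imwrite('pics/'+f,cv2.cvtColor(im,cv2.COLOR_RGB2BGR))
E
python3 - <<'E'
from h import *
for n in('scene','top'):
    p,d=snapshot(n); save(n,n+'0.png',p); np.savez(''+n+'0.npz',p=p,d=d)
    K,Rm,t=cam(n); print(n,K[0,0],-Rm.T@t,Rm[2])
print(ctrl.sense(),ctrl.hold_point_z)
E
```

```text
pics
scene 470.2133918493461 [-0.19121225 -0.50679119  0.582142  ] [ 0.69145492  0.53470349 -0.48578005]
top 430.2948629723915 [0.36218899 0.11082911 1.11038888] [ 0.19728882 -0.00897495 -0.98030433]
{'time_s': 0.1, 'joints': array([-1.31247555,  0.41786845, -0.01031024,  1.61408028,  0.00474359,
        1.11069763, -0.05300275]), 'dq': array([ 1.43954140e-03, -1.47451713e-03,  9.72388230e-04, -2.45249089e-03,
        1.09741963e-03, -2.32440324e-03,  6.07732903e-05]), 'tau': array([ 1.56008020e-03, -8.52585411e+01,  6.40617739e-01, -4.26699471e+01,
       -4.87620186e-02,  1.62702223e-02,  5.84041436e-05]), 'position': array([0.1845169 , 0.59680779, 0.2049306 ]), 'tool_rot': array([-3.14056786e+00,  1.18611027e-04,  2.84180303e+00]), 'contact_force': array([0.20797254, 0.5132437 , 0.84474775]), 'ft_torque': array([0.00027408, 0.02405187, 0.03549677]), 'grasp_force': 0.0, 'width': 0.09372448403450226} 0.0188
```

View pics/scene0.png

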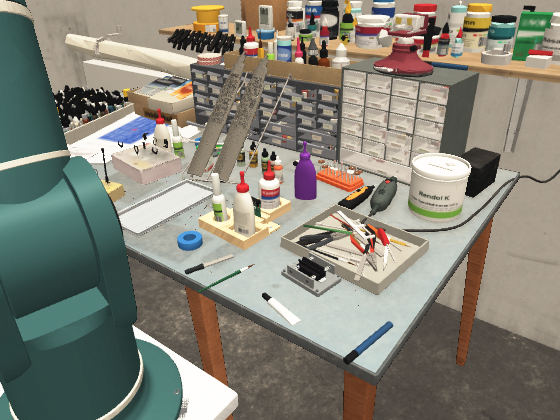

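View pics/top0.png

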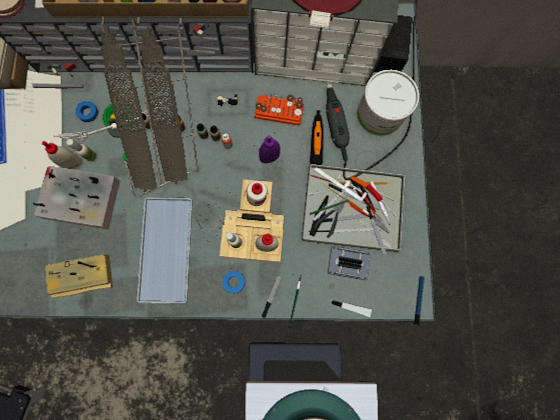

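The scene view shows the caddy at about (245,215), the tray at (168,205), the clip at (310,270) and the purple decoy at (305,170). In the top view the white bottle is at (256,190), the CA at (233,240), the PVA at (266,241), the board at (253,217), the clip at (349,262) and the tray at (165,250).

```bash
python3 - <<'E'
from h import *
z=np.load('top0.npz'); p,d=z['p'],z['d']
c=np.vstack([]) if 0 else None
a=cv2.resize(p[175:265,210:290],None,fx=7,fy=6.6,interpolation=cv2.INTER_CUBIC)
a=cv2.resize(p[175:265,210:300],(540,540),interpolation=cv2.INTER_CUBIC)
b=cv2.resize(p[240:285,325:375],(260,234),interpolation=cv2.INTER_CUBIC)
b=np.vstack([b,np.zeros((540-234,260,3),np.uint8)]); save('',"crop1.png",np.hstack([a,b]))
w=cloud('top',d); H=w[...,2]
def rect(m,zz,name):
    n,l,s,_=cv2.connectedComponentsWithStats(m.astype(np.uint8))
    for i in range(1,n):
        if s[i,4]>60:
            v,u=np.nonzero(l==i); P=np.array([ray('top',a,b,zz)[:2] for a,b in zip(u,v)],np.float32)
            r=cv2.minAreaRect(P*1000); print(name,s[i,:5],np.round(r[0],1),np.round(r[1],1),round(r[2],1),'z',round(float(np.nanmedian(H[l==i])),4))
hsv=cv2.cvtColor(p,cv2.COLOR_RGB2HSV)
roi=np.zeros(H.shape,bool); roi[170:270,205:295]=1
wood=(abs(hsv[...,0].astype(int)-20)<8)&(hsv[...,1]>60)&(hsv[...,2]>120)&roi
rect(wood,0.024,'wood')
red=((hsv[...,0]<8)|(hsv[...,0]>172))&(hsv[...,1]>150)&roi; rect(red,.12,'red')
roi2=np.zeros(H.shape,bool); roi2[190:310,130:200]=1
rect((H>.008)&(H<.03)&roi2,.014,'tray rim')
roi3=np.zeros(H.shape,bool); roi3[240:285,322:375]=1
rect((H>.006)&roi3,.02,'clip')
rect((hsv[...,2]<55)&roi3,.039,'jaws'); rect((hsv[...,2]<70)&roi,.065,'bar')
for lo,hi in((.05,.07),(.07,.1),(.1,.112),(.112,.135),(.135,.17)): rect((H>lo)&(H<hi)&roi,(lo+hi)/2,f'h{lo}')
print(np.round(H[205:232:3,240:272:3]*1000))
print(np.round(H[248:276:2,330:370:3]*1000))
E
```

```text
wood [ 219  179   65   83 2760] [548.7 148.8] [154.4 206.3] 85.6 z 0.0237
red [252 183  10  11  90] [606.3 139.2] [24.4 21.3] 0.9 z 0.1091
red [262 234  11  11 101] [485.2 112.7] [23.2 23.1] 0.7 z 0.1352Traceback (most recent call last):
  File "<stdin>", line 21, in <module>
  File "<stdin>", line 13, in rect
  File "h.py", line 12, in ray
    K,Rm,t=cam(n); o=-Rm.T@t; r=Rm.T@np.array([(u-K[0,2])/K[0,0],(v-K[1,2])/K[1,1],1]); return o+r*(z-o[2])/r[2]
           ~~~^^^
  File "h.py", line 5, in cam
    c=calibration(n); K=np.array([[c['fx'],0,c['cx']],[0,c['fy'],c['cy']],[0,0,1.]])
ValueError: time passes only in moves, steps and waits
```

View pics/crop1.png

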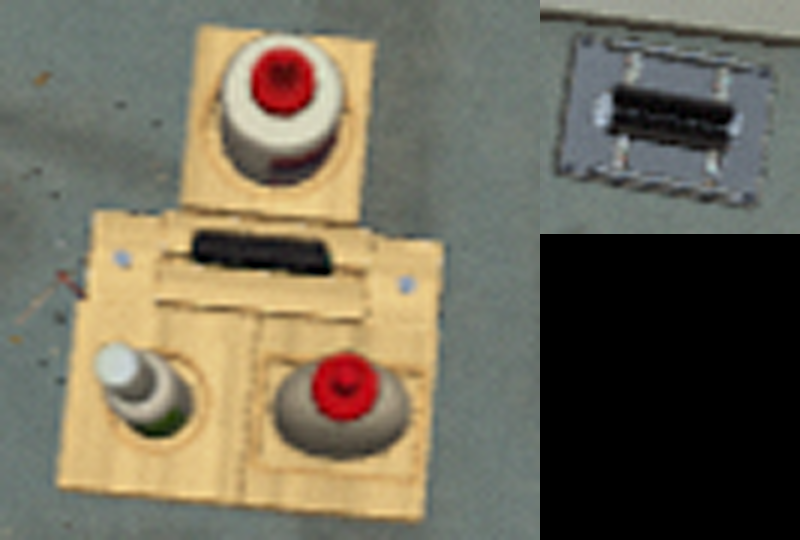

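The crop shows the caddy turned by about -5 degrees. The large module's corners are at crop (197,25), (376,42), (360,222) and (181,205), the front pair's bottom edge runs from (57,487) to (423,520), and the bar is centred at (262,252). The clip jaws run along y at crop (670,117).

```bash
python3 - <<'E'
import re
s=open('h.py').read()
s=s.replace("def cam(n):\n","import functools\n@functools.lru_cache\ndef cam(n):\n").replace("def ray(n,u,v,z):","""def rays(n,u,v,z):
    K,Rm,t=cam(n); o=-Rm.T@t; r=np.stack([(u-K[0,2])/K[0,0],(v-K[1,2])/K[1,1],np.ones(len(u))],-1)@Rm; return o+r*((z-o[2])/r[:,2])[:,None]
def rect(m,zz,name,H,n='top',amin=25):
    k,l,s,_=cv2.connectedComponentsWithStats(m.astype(np.uint8))
    for i in range(1,k):
        if s[i,4]>=amin:
            v,u=np.nonzero(l==i); P=rays(n,u,v,zz)[:,:2].astype(np.float32)*1000; r=cv2.minAreaRect(P)
            print(name,s[i],np.round(r[0],1),np.round(r[1],1),round(r[2],1),'mean',np.round(P.mean(0),1),'z',np.round(np.nanpercentile(H[l==i],[10,50,90]),3))
def ray(n,u,v,z):""")
open('h.py','w').write(s)
E
python3 - <<'E'
from h import *
z=np.load('top0.npz'); p,d=z['p'],z['d']
w=cloud('top',d); H=w[...,2]
hsv=cv2.cvtColor(p,cv2.COLOR_RGB2HSV)
def roi(a,b,c,e):
    r=np.zeros(H.shape,bool); r[a:b,c:e]=1; return r
for nm,c in(('L',[(197,25),(376,42),(360,222),(181,205)]),('front',[(57,487),(423,520),(240,503)])):
    P=np.array([ray('top',210+x/6-.4,175+y/6-.4,.024) for x,y in c]); print(nm,np.round(P*1000,1).tolist(), np.round(P.mean(0)*1000,1))
    e=P[0]-P[1]; print(np.linalg.norm(e),np.degrees(np.arctan2(-e[0],e[1])))
r=roi(175,265,210,295)
rect(((hsv[...,0]<8)|(hsv[...,0]>172))&(hsv[...,1]>150)&r,.12,'red',H)
rect((H>.006)&(H<.03)&roi(190,310,130,200),.014,'rim',H)
rect((H>.008)&roi(244,282,326,372),.02,'clip',H)
rect((hsv[...,2]<55)&roi(244,282,326,372),.039,'jaws',H)
rect((hsv[...,2]<70)&roi(205,228,235,270),.066,'bar',H)
for lo,hi in((.05,.07),(.07,.1),(.1,.112),(.112,.135),(.135,.17)): rect((H>lo)&(H<hi)&r,(lo+hi)/2,f'h{lo}',H)
print(np.round(H[208:230:3,240:272:3]*1000).tolist())
print(np.round(H[250:276:2,340:360:3]*1000).tolist())
print(np.round(H[200:304:12,140:196:6]*1000).tolist())
E
```

```text
L [[654.2, 179.0, 24.0], [647.6, 101.1, 24.0], [568.0, 107.1, 24.0], [574.4, 183.9, 24.0]] [611.  142.8  24. ]
0.0781452325537318 -4.821427424192303
front [[453.3, 232.8, 24.0], [441.3, 79.3, 24.0], [447.5, 156.0, 24.0]] [447.4 156.   24. ]
0.15396646569740158 -4.470035714032895
red [252 183  10  11  90] [606.3 139.2] [24.4 21.3] 0.9 mean [605.8 139. ] z [0.105 0.109 0.131]
red [262 234  11  11 101] [485.2 112.7] [23.2 23.1] 0.7 mean [485.2 112.7] z [0.132 0.135 0.165]
rim [137 197  55 106 827] [471.7 372.2] [267.7 125.7] 0.3 mean [467.6 379.1] z [0.007 0.013 0.017]
rim [151 224  11  11  26] [517.6 399.7] [20.6 24.8] 46.7 mean [519.3 397. ] z [0.006 0.007 0.009]
rim [152 280  11  10  30] [380.8 384. ] [27.  18.8] 47.5 mean [380.6 385.6] z [0.006 0.007 0.008]
clip [339 244  33   5  76] [ 485.8 -111.5] [81.8  7.9] 84.3 mean [ 484.5 -119.6] z [0.01  0.023 0.028]
clip [ 328  246   43   34 1108] [441.3 -94.8] [99.8 71.9] 80.8 mean [440.4 -94.8] z [0.013 0.017 0.036]
jaws [338 257  24  12 196] [438.8 -92.7] [55.6 22.4] 81.2 mean [438.9 -92.5] z [0.027 0.033 0.041]
bar [242 214  23   7 120]
[... 2061 characters left out ...]
, [32.0, 24.0, 30.0, 29.0, 27.0, 32.0, 38.0], [29.0, 17.0, 12.0, 14.0, 14.0, 29.0, 24.0], [30.0, 14.0, 12.0, 15.0, 15.0, 14.0, 31.0], [35.0, 11.0, 16.0, 17.0, 20.0, 17.0, 29.0], [34.0, 38.0, 38.0, 38.0, 19.0, 16.0, 31.0]]
[[3.0, 12.0, 5.0, 7.0, 2.0, 5.0, 4.0, 5.0, 3.0, 1.0], [1.0, 6.0, 6.0, 1.0, 4.0, 3.0, 4.0, 6.0, 1.0, -2.0], [0.0, 10.0, 6.0, 9.0, 9.0, 4.0, 6.0, 3.0, 4.0, 2.0], [4.0, 8.0, 4.0, nan, 6.0, 4.0, 5.0, 7.0, 4.0, 0.0], [2.0, 3.0, 7.0, 5.0, 9.0, 5.0, 8.0, 7.0, 17.0, 1.0], [16.0, 3.0, 6.0, 3.0, 7.0, 5.0, 4.0, 3.0, 15.0, 4.0], [17.0, 6.0, 3.0, 5.0, 4.0, 1.0, 5.0, 6.0, 16.0, -0.0], [12.0, 6.0, 8.0, 8.0, 2.0, 6.0, 1.0, 1.0, 3.0, 5.0], [5.0, 3.0, 8.0, 2.0, 5.0, 2.0, 3.0, 4.0, 2.0, 1.0]]
```

```bash
cat >> h.py <<'E'
def go(x,y,z,yaw=None):
    s=ctrl.sense(); Rt=R.from_euler('xyz',s['tool_rot']); d=Rt.inv().apply(np.array([x,y,z])-s['position'])*100
    t=np.zeros(3)
    if yaw is not None: t=(Rt.inv()*R.from_euler('xyz',[np.pi,0,yaw])).as_rotvec()
    print('go',np.round(d,2),np.round(t,4),'dist cm',round(float(np.linalg.norm(d)),1))
E
python3 - <<'E'
from h import *
z=np.load('top0.npz'); w=cloud('top',z['d']).reshape(-1,3)
for x0 in np.arange(.5,.8,.05):
  print(round(x0,2),[float(np.round(np.nanpercentile(w[(abs(w[:,0]-x0-.025)<.025)&(abs(w[:,1]-y0-.025)<.025),2],97),2)) for y0 in np.arange(.05,.65,.05)])
go(.609,.1385,.25,np.pi); 
E
```

```text
0.5 [0.03, 0.07, 0.07, 0.03, 0.01, 0.02, 0.01, 0.02, 0.01, 0.05, 0.05, 0.05]
0.55 [0.01, 0.1, 0.08, 0.01, 0.01, 0.02, 0.01, 0.02, 0.01, 0.08, 0.09, 0.05]
0.6 [0.01, 0.13, 0.09, 0.01, 0.01, 0.02, 0.02, 0.05, 0.03, 0.09, 0.08, 0.09]
0.65 [0.0, 0.01, 0.02, 0.01, 0.02, 0.08, 0.08, 0.1, 0.09, 0.05, 0.05, 0.14]
0.7 [0.11, 0.15, 0.0, 0.06, 0.01, 0.13, 0.14, 0.15, 0.15, 0.01, 0.13, 0.13]
0.75 [0.01, 0.0, 0.01, 0.08, 0.08, 0.19, 0.2, 0.2, 0.2, 0.06, 0.05, 0.07]
0.8 [0.05, 0.05, 0.01, 0.0, 0.01, 0.24, 0.25, 0.26, 0.26, 0.06, 0.02, 0.02]
go [-54.09 -31.26  -4.47] [-0.001  -0.     -0.2998] dist cm 62.6
```

```bash
python3 -m creep '[1,0,0,-4.5,0,0,-0.1, 1,-4,-2.3,-4.5,0,0,-0.2, 1,-8,-4.6,-4.5,0,0,-0.3, 1,-12,-6.9,-4.5,0,0,-0.3, 1,-15,-8.7,-4.5,0,0,-0.3, 1,-18,-10.4,-4.5,0,0,-0.3, 1,-21,-12.1,-4.5,0,0,-0.3, 1,-24,-13.9,-4.5,0,0,-0.3]'; python3 -c "
from h import *
go(.609,.1385,.25,np.pi)"
```

```text
time_s: 0.77
position: [0.3739, 0.3916, 0.2504]
tool_rot: [-3.141, -0.0, 3.141]
contact_force: [0.1, 1.1, 0.6]
width: 0.0939
grasp_force: 0.0
go [-23.52 -25.3    0.04] [-0.0002 -0.0001 -0.0004] dist cm 34.5
```

```bash
python3 -m creep '[1,-2.5,-2.7,0,0,0,0, 1,-5.2,-5.6,0,0,0,0, 1,-8,-8.6,0,0,0,0, 1,-10.8,-11.6,0,0,0,0, 1,-13.5,-14.5,0,0,0,0, 1,-16.2,-17.4,0,0,0,0, 1,-18.7,-20.1,0,0,0,0, 1,-20.5,-22.1,0,0,0,0]' >/dev/null; python3 -c "
from h import *
go(.609,.1385,.2,np.pi)"; 
```

```text
go [-2.96 -3.07  5.02] [-0.001 -0.    -0.002] dist cm 6.6
```

```bash
python3 -m creep '[1,-1.5,-1.5,0,0,0,0, 1,-3,-3.1,0,0,0,0, 1,-3,-3.1,3,0,0,0, 1,-3,-3.1,6,0,0,0, 1,-3,-3.1,9,0,0,0, 1,-3,-3.1,9.5,0,0,0, 1,-3,-3.1,9.5,0,0,0, 1,-3,-3.1,9.5,0,0,0]'; python3 -c "
from h import *
p,d=snapshot('top'); q,_=snapshot('scene'); save('','a1.png',np.hstack([cv2.resize(p[150:270,190:310],(400,400)),cv2.resize(q[130:270,160:300],(400,400))]))
go(.609,.1385,.066,np.pi)"
```

```text
time_s: 2.1
position: [0.6083, 0.1416, 0.1567]
tool_rot: [3.142, 0.001, -3.141]
contact_force: [-0.6, -0.5, 0.0]
width: 0.0942
grasp_force: 0.0
go [ 0.   -0.33  9.15] [0.0006 0.0024 0.0003] dist cm 9.2
```

View pics/a1.png

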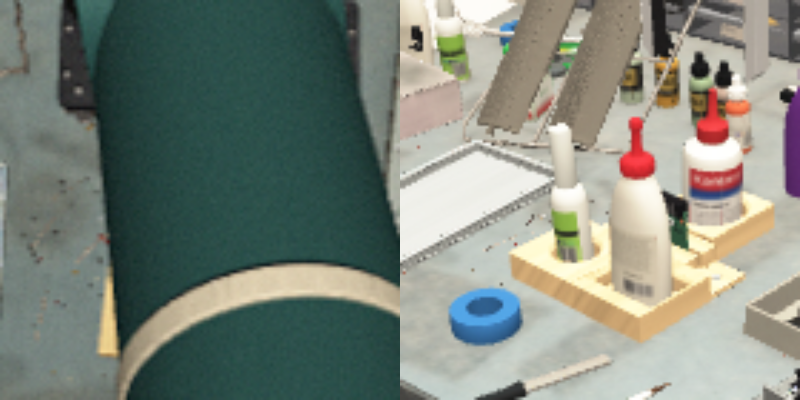

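The top view is blocked by the arm. In the scene crop the two fingers (about (658,40) and (755,40)) straddle the nozzle at (712,100), so I am aligned and will descend.

```bash
python3 -m creep '[1,0,-0.3,3,0,0,0, 1,0,-0.3,6,0,0,0, 1,0,-0.3,8,0,0,0, 1,0,-0.3,9.1,0,0,0, 0.3,0,-0.3,9.1,0,0,0, 0.3,0,-0.3,9.1,0,0,0, 0.3,0,-0.3,9.1,0,0,0, 0.3,0,-0.3,9.1,0,0,0]'; python3 -m creep '[0.3,0,0,0,0,0,0, 0.3,0,0,0,0,0,0, 0.3,0,0,0,0,0,0, 0.3,0,0,0,0,0,0]'; python3 -c "
from h import *
go(.609,.1385,.066,np.pi)"
```

```text
time_s: 2.87
position: [0.6088, 0.1387, 0.0662]
tool_rot: [3.141, 0.002, -3.141]
contact_force: [0.4, -1.2, 0.3]
width: 0.0706
grasp_force: 0.0
time_s: 3.2
position: [0.6082, 0.1386, 0.0649]
tool_rot: [3.141, 0.001, -3.141]
contact_force: [0.6, 0.1, 3.4]
width: 0.0508
grasp_force: 29.9
go [-0.08 -0.01 -0.11] [0.0002 0.0008 0.0003] dist cm 0.1
```

```bash
python3 -m creep '[0.3,0,0,-1.5,0,0,0, 0.3,0,0,-4,0,0,0, 0.3,0,0,-7,0,0,0, 0.3,0.5,2,-8,0,0,0, 0.3,1.5,5,-8,0,0,0, 0.3,2.4,8.5,-8,0,0,0, 0.3,3.3,12,-8,0,0,0, 0.3,4.2,15.5,-8,0,0,0]'; python3 -m creep '[0.3,0.9,3,0,0,0,0, 0.3,1.7,6,0,0,0,0, 0.3,2.2,7.8,0,0,0,0, 0.3,2.2,7.8,0,0,0,0, 0.3,2.2,7.8,0,0,0,0]'; python3 -c "
from h import *
go(.545,.372,.0615,np.pi)"
```

```text
time_s: 3.87
position: [0.5651, 0.2949, 0.1446]
tool_rot: [-3.142, -0.0, 3.141]
contact_force: [-0.8, 0.4, -0.7]
width: 0.0508
grasp_force: 29.8
time_s: 4.28
position: [0.5432, 0.3722, 0.144]
tool_rot: [-3.141, -0.001, -3.14]
contact_force: [0.5, -0.3, -0.8]
width: 0.0506
grasp_force: 29.8
go [-0.19 -0.01  8.25] [-0.0005 -0.0005  0.002 ] dist cm 8.3
```

```bash
python3 -m creep '[0.3,0,0,3,0,0,0, 0.3,0,0,5.5,0,0,0, 0.3,0,0,7,0,0,0, 0.3,0,0,7.7,0,0,0, 0.3,0,0,8,0,0,0, 0.3,0,0,8.2,0,0,0, 0.3,0,0,8.2,0,0,0, 0.3,0,0,8.2,0,0,0]'; python3 -c "
from h import *
print(ctrl.sense()['position'])"
```

```text
time_s: 4.95
position: [0.5444, 0.3715, 0.0635]
tool_rot: [3.141, 0.001, 3.142]
contact_force: [-0.2, 0.6, -0.8]
width: 0.0506
grasp_force: 29.8
[0.54441299 0.37151246 0.06347064]
```

```bash
python3 -m creep '[0.3,0,0,0.1,0,0,0, 0.3,0,0,0.2,0,0,0, 0.3,0,0,0.2,0,0,0]';python3 -m creep '[0.3,0,0,0.1,0,0,0, 0.3,0,0,0.1,0,0,0]'
```

```text
time_s: 5.2
position: [0.5439, 0.3715, 0.0607]
tool_rot: [3.141, 0.0, -3.141]
contact_force: [0.1, -0.7, -1.8]
width: 0.0505
grasp_force: 29.8
time_s: 5.37
position: [0.5441, 0.3716, 0.0599]
tool_rot: [3.141, 0.001, -3.141]
contact_force: [-0.9, -0.1, 4.0]
width: 0.0511
grasp_force: 29.9
```

```bash
python3 -m creep '[0.8,0,0,0,0,0,0, 0.8,0,0,0,0,0,0, 0.8,0,0,0,0,0,0, 0.8,0,0,0,0,0,0, 0.8,0,0,-2,0,0,0, 0.8,0,0,-5,0,0,0, 0.8,0,0,-9,0,0,0, 0.5,0,0,-13,0,0,0]'; python3 -c "
from h import *
go(.490,.196,.19,np.pi)
p,d=snapshot('scene');save('','a2.png',p[100:300,60:320])"
```

```text
time_s: 6.03
position: [0.5433, 0.3711, 0.1905]
tool_rot: [-3.141, -0.001, -3.141]
contact_force: [0.1, 0.6, 0.2]
width: 0.0715
grasp_force: 0.0
go [  5.33 -17.51   0.07] [-0.0011 -0.0011  0.0001] dist cm 18.3
```

View pics/a2.png

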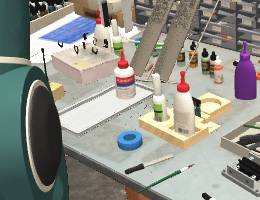

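The white bottle stands upright at the far end of the tray (crop (125,75)), and the CA and PVA are still in their pockets. CA next.

```bash
python3 -m creep '[0.5,1,-3,0,0,0,0, 0.5,2.1,-7,0,0,0,0, 0.5,3.2,-11,0,0,0,0, 0.5,4.4,-14.5,0,0,0,0, 0.5,5.3,-17.5,0,0,0,0, 0.5,5.3,-17.5,0,0,0,0, 0.5,5.3,-17.5,2,0,0,0, 0.5,5.3,-17.5,2,0,0,0]'; python3 -c "
from h import *
go(.490,.196,.1,np.pi)
p,d=snapshot('scene');save('','a3.png',cv2.resize(p[130:270,160:300],(500,500)))"
```

```text
time_s: 6.75
position: [0.4898, 0.1958, 0.1675]
tool_rot: [-3.141, -0.002, 3.141]
contact_force: [0.0, 0.3, -0.8]
width: 0.047
grasp_force: 0.0
go [-0.03  0.03  6.75] [-0.001  -0.002  -0.0003] dist cm 6.8
```

View pics/a3.png

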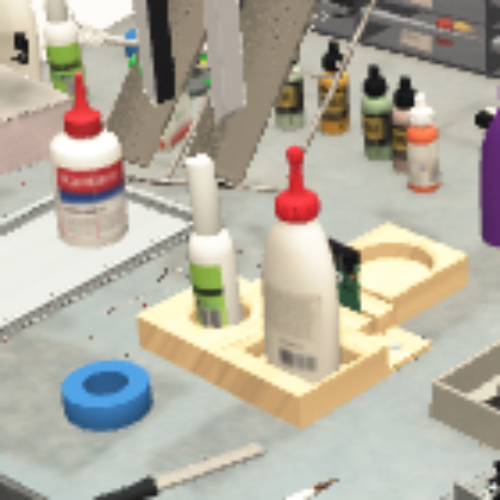

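The fingers are centred at about column 197 over the CA cap at (200,160). Descending and gripping.

```bash
python3 -m creep '[0.5,0,0,3,0,0,0, 0.5,0,0,5.5,0,0,0, 0.5,0,0,6.7,0,0,0, 0.5,0,0,6.7,0,0,0, 0.05,0,0,6.7,0,0,0, 0.05,0,0,6.7,0,0,0, 0.05,0,0,6.7,0,0,0, 0.05,0,0,6.7,0,0,0]'; python3 -m creep '[0.05,0,0,0,0,0,0, 0.05,0,0,0,0,0,0]'
```

```text
time_s: 7.47
position: [0.4914, 0.1968, 0.1035]
tool_rot: [3.141, 0.001, -3.141]
contact_force: [0.7, -0.3, 0.1]
width: 0.024
grasp_force: 0.1
time_s: 7.63
position: [0.4915, 0.196, 0.1034]
tool_rot: [-3.141, 0.001, 3.142]
contact_force: [-0.8, -4.7, 9.2]
width: 0.0189
grasp_force: 30.1
```

```bash
python3 -m creep '[0.05,0,0,-1.5,0,0,0, 0.05,0,0,-4,0,0,0, 0.05,0,0,-7,0,0,0, 0.05,0.4,2.5,-8,0,0,0, 0.05,0.8,5.5,-8,0,0,0, 0.05,1.3,8.5,-8,0,0,0, 0.05,1.8,12,-8,0,0,0, 0.05,2.3,15,-8,0,0,0]'; python3 -m creep '[0.05,0.3,2.5,0,0,0,0, 0.05,0.3,2.5,0,0,0,0, 0.05,0.3,2.5,3,0,0,0, 0.05,0.3,2.5,6,0,0,0, 0.05,0.3,2.5,7.5,0,0,0, 0.05,0.3,2.5,8,0,0,0, 0.05,0.3,2.5,8.2,0,0,0, 0.05,0.3,2.5,8.2,0,0,0]'
```

```text
time_s: 8.3
position: [0.4672, 0.3486, 0.183]
tool_rot: [3.141, 0.0, -3.141]
contact_force: [0.0, 0.3, -0.3]
width: 0.0184
grasp_force: 30.0
time_s: 8.97
position: [0.4652, 0.3714, 0.1011]
tool_rot: [3.141, 0.001, -3.142]
contact_force: [0.5, -0.0, -0.1]
width: 0.0185
grasp_force: 30.0
```

```bash
python3 -m creep '[0.05,0,0,0.1,0,0,0, 0.05,0,0,0.2,0,0,0, 0.05,0,0,0.2,0,0,0, 0.05,0,0,0.2,0,0,0]';python3 -m creep '[0.05,0,0,0.1,0,0,0, 0.05,0,0,0.1,0,0,0]'
```

```text
time_s: 9.3
position: [0.4651, 0.3717, 0.0991]
tool_rot: [3.141, 0.001, -3.141]
contact_force: [0.6, 0.4, 1.8]
width: 0.0185
grasp_force: 30.0
time_s: 9.47
position: [0.4656, 0.3721, 0.0988]
tool_rot: [3.14, 0.002, -3.141]
contact_force: [-1.1, -1.1, 13.4]
width: 0.0185
grasp_force: 30.0
```

Contact. Release and rise, then turn a quarter for the PVA (closing along its x).

```bash
python3 -m creep '[0.4,0,0,-0.1,0,0,0, 0.4,0,0,-0.1,0,0,0, 0.4,0,0,-0.1,0,0,0, 0.4,0,0,-0.1,0,0,0, 0.5,0,0,-2,0,0,0, 0.6,0,0,-5,0,0,0, 0.6,0,0,-8,0,0,0, 0.6,0,0,-11,0,0,0]'; python3 -c "
from h import *
print(ctrl.sense()['joints'])
for y in (np.pi/2-.08,-np.pi/2-.08): go(.484,.113,.21,y)
p,d=snapshot('scene');save('','a4.png',cv2.resize(p[130:270,100:300],(600,420)))"
```

```text
time_s: 10.13
position: [0.4646, 0.3712, 0.2085]
tool_rot: [-3.141, -0.0, -3.141]
contact_force: [0.5, -0.1, -0.1]
width: 0.0562
grasp_force: 0.0
[-0.85909331  0.36297511  0.16992842  1.69355669 -0.06748052  1.0915429
  0.90207175]
go [ -1.94 -25.82  -0.13] [-9.0000e-04  2.0000e-04  1.6509e+00] dist cm 25.9
go [ -1.94 -25.82  -0.13] [-2.0000e-04 -8.0000e-04 -1.4907e+00] dist cm 25.9
```

View pics/a4.png

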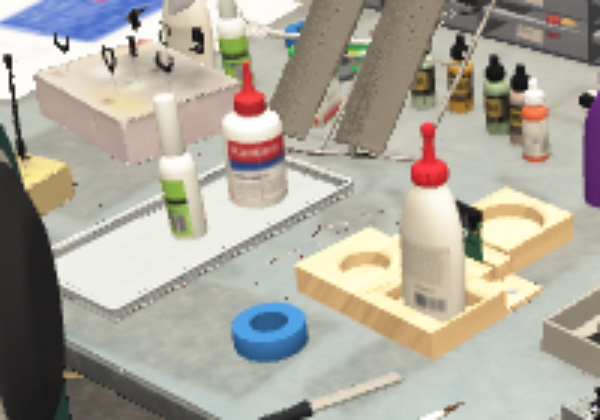

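```bash
python3 -m creep '[0.6,-0.1,-2,0,0,0,0.12, 0.6,-0.3,-4,0,0,0,0.24, 0.6,-0.4,-6,0,0,0,0.36, 0.6,-0.6,-8,0,0,0,0.48, 0.6,-0.7,-10,0,0,0,0.6, 0.6,-0.9,-12,0,0,0,0.72, 0.6,-1,-14,0,0,0,0.84, 0.6,-1.2,-16,0,0,0,0.96]'>/dev/null; python3 -c "
from h import *
go(.484,.113,.21,np.pi/2-.08)"
```

```text
go [-8.44 -4.94 -0.28] [-2.000e-04 -0.000e+00  6.852e-01] dist cm 9.8
```

```bash
python3 -m creep '[0.6,-1.4,-0.8,0,0,0,0.12, 0.6,-2.8,-1.6,0,0,0,0.24, 0.6,-4.2,-2.5,0,0,0,0.36, 0.6,-5.6,-3.3,0,0,0,0.48, 0.6,-7,-4.1,0,0,0,0.6, 0.6,-8.4,-4.9,0,0,0,0.685, 0.6,-8.4,-4.9,0,0,0,0.685, 0.6,-8.4,-4.9,0,0,0,0.685]'; python3 -c "
from h import *
go(.484,.113,.088,np.pi/2-.08)
p,d=snapshot('scene');save('','a5.png',cv2.resize(p[130:270,160:300],(500,500)))"
```

```text
time_s: 11.52
position: [0.4849, 0.1142, 0.2074]
tool_rot: [3.142, 0.0, 1.497]
contact_force: [-0.7, 0.3, -0.6]
width: 0.0566
grasp_force: 0.0
go [-0.13 -0.08 11.94] [0.0001 0.0001 0.0062] dist cm 11.9
```

View pics/a5.png

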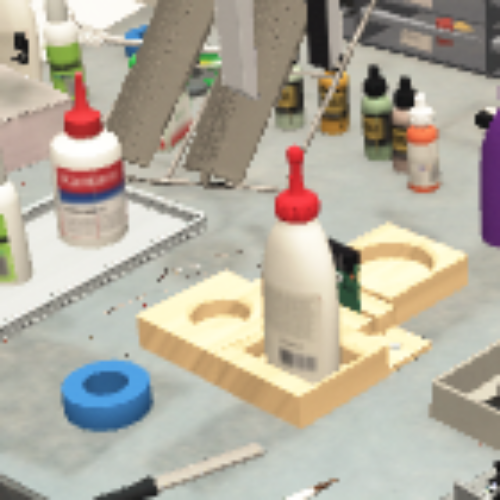

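Fingers straddle the PVA nozzle (crop (295,170)) in the closing direction. Descend.

```bash
python3 -m creep '[0.6,0,0,3,0,0,0, 0.6,-0.1,0,6.5,0,0,0, 0.6,-0.1,0,9.5,0,0,0, 0.6,-0.1,0,11.5,0,0,0, 0.6,-0.1,0,12.3,0,0,0, 0.6,-0.1,0,12.3,0,0,0, 0.1,-0.1,0,12.3,0,0,0, 0.1,-0.1,0,12.3,0,0,0]'; python3 -m creep '[0.1,0,0,0,0,0,0, 0.1,0,0,0,0,0,0, 0.1,0,0,0,0,0,0, 0.1,0,0,0,0,0,0]';python3 -c "
from h import *
go(.385,.372,.088,np.pi/2)"
```

```text
time_s: 12.23
position: [0.4856, 0.114, 0.0857]
tool_rot: [3.14, -0.001, 1.498]
contact_force: [0.2, -1.0, -0.1]
width: 0.0463
grasp_force: 0.0
time_s: 12.57
position: [0.4855, 0.1138, 0.0853]
tool_rot: [3.14, -0.001, 1.497]
contact_force: [-0.4, 0.4, 8.9]
width: 0.0305
grasp_force: 30.1
go [ 25.   -11.92  -0.26] [ 0.0015 -0.0008 -0.0738] dist cm 27.7
```

```bash
python3 -m creep '[0.1,0,0,-1,0,0,0, 0.1,0,0,-3,0,0,0, 0.1,0,0,-6,0,0,0, 0.1,1,-0.5,-9,0,0,0, 0.1,4,-1.9,-9,0,0,0, 0.1,7,-3.3,-9,0,0,0, 0.1,10,-4.8,-9,0,0,0, 0.1,13,-6.2,-9,0,0,0]' >/dev/null; python3 -m creep '[0.1,3,-1.4,0,0,0,0, 0.1,6,-2.9,0,0,0,0, 0.1,9,-4.3,0,0,0,0, 0.1,11,-5.3,0,0,0,0, 0.1,12,-5.7,0,0,0,0, 0.1,12,-5.7,0,0,0,0, 0.1,12,-5.7,0,0,0,0]';python3 -c "
from h import *
go(.385,.372,.0805)"
```

```text
time_s: 13.82
position: [0.3849, 0.371, 0.1748]
tool_rot: [3.141, 0.0, 1.497]
contact_force: [0.9, -0.1, -2.1]
width: 0.0302
grasp_force: 29.9
go [ 0.1  -0.01  9.43] [0. 0. 0.] dist cm 9.4
```

```bash
python3 -m creep '[0.1,0,0,3,0,0,0, 0.1,0,0,6,0,0,0, 0.1,0,0,8,0,0,0, 0.1,0,0,8.8,0,0,0, 0.1,0,0,9.1,0,0,0, 0.1,0,0,9.3,0,0,0, 0.1,0,0,9.3,0,0,0, 0.1,0,0,9.3,0,0,0]'; python3 -m creep '[0.1,0,0,0.1,0,0,0, 0.1,0,0,0.1,0,0,0]';  python3 -m creep '[0.1,0,0,0.1,0,0,0, 0.1,0,0,0.1,0,0,0]'
```

```text
time_s: 14.48
position: [0.3853, 0.3719, 0.0826]
tool_rot: [3.141, -0.001, 1.496]
contact_force: [-1.0, 0.5, -1.2]
width: 0.0302
grasp_force: 29.9
time_s: 14.65
position: [0.3849, 0.3719, 0.081]
tool_rot: [3.141, -0.001, 1.497]
contact_force: [-0.7, 0.1, -1.5]
width: 0.0304
grasp_force: 29.9
time_s: 14.82
position: [0.3851, 0.3722, 0.0803]
tool_rot: [3.141, -0.001, 1.497]
contact_force: [-2.0, -1.6, 11.5]
width: 0.0305
grasp_force: 30.2
```

```bash
python3 -m creep '[0.6,0,0,-0.1,0,0,0, 0.6,0,0,-0.1,0,0,0, 0.6,0,0,-0.1,0,0,0, 0.6,0,0,-0.1,0,0,0, 0.6,0,0,-2,0,0,0, 0.6,0,0,-5,0,0,0, 0.6,0,0,-9,0,0,0, 0.6,0,0,-13,0,0,0]'; python3 -c "
from h import *
for n in('scene','top'):
    p,d=snapshot(n); np.savez(n+'1.npz',p=p,d=d); save('',n+'1.png',p)
go(.547,.148,.2,np.pi/2-.08)
p=np.load('top1.npz')['p']; q=np.load('scene1.npz')['p']
save('','a6.png',np.hstack([cv2.resize(p[190:290,210:310],(400,400)),cv2.resize(q[130:270,100:240],(400,400))]))"
```

```text
time_s: 15.48
position: [0.3843, 0.3709, 0.2106]
tool_rot: [-3.141, 0.002, 1.496]
contact_force: [0.2, 0.5, 0.1]
width: 0.0567
grasp_force: 0.0
go [-21.29  17.66   1.44] [ 0.0044 -0.0069  0.0057] dist cm 27.7
```

View pics/a6.png

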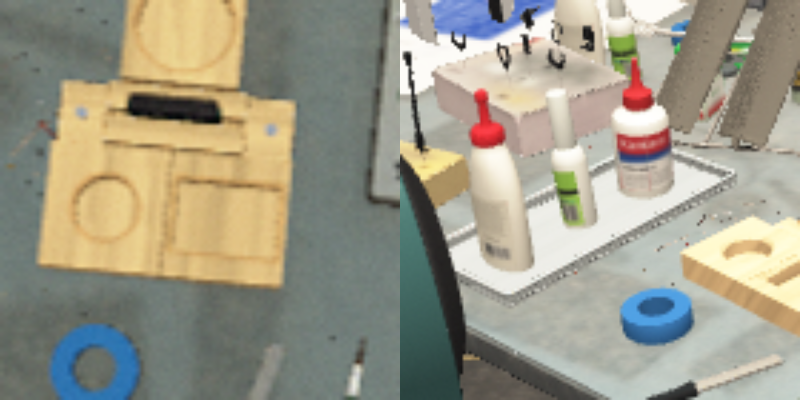

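All three bottles stand on the tray: PVA at crop (500,190), CA at (570,160), white at (643,130). The board's bar is still in place in the top crop at (172,107), with pockets at (105,210) and (230,220). I'll refine the bar, clip and pocket positions.

```bash
python3 - <<'E'
from h import *
z=np.load('top1.npz'); p,d=z['p'],z['d']; H=cloud('top',d)[...,2]; hsv=cv2.cvtColor(p,cv2.COLOR_RGB2HSV)
z2=np.load('scene1.npz'); p2,d2=z2['p'],z2['d']; W2=cloud('scene',d2); H2=W2[...,2]; hs2=cv2.cvtColor(p2,cv2.COLOR_RGB2HSV)
f=lambda x,y,zz:np.round(ray('top',210+x/4-.4,190+y/4-.4,zz)*1000,1)
print('small',f(105,210,.024),'obl',f((178+283+280+172)/4,(180+190+258+250)/4,.024))
def roi(H,a,b,c,e):
    r=np.zeros(H.shape,bool); r[a:b,c:e]=1; return r
rect((hsv[...,2]<70)&roi(H,205,228,235,270),.066,'bar',H)
rect((H>.05)&roi(H,205,228,235,270),.066,'barH',H)
rect((hsv[...,2]<60)&roi(H,244,282,326,372),.039,'jaws',H)
m=(hs2[...,2]<60)&roi(H2,240,300,275,345); rect(m,.039,'jaws scene',H2,'scene')
# blocked pieces: depth tops of jaws
for n,W,r in(('top',cloud('top',d),roi(H,250,276,334,366)),('scene',W2,roi(H2,250,300,285,340))):
    q=W[r&(W[...,2]>.034)&(W[...,2]<.045)]; q=q[np.hypot(q[:,0]-.44,q[:,1]+.093)<.04]; print(n,len(q),q.mean(0),cv2.minAreaRect(q[:,:2].astype(np.float32)*1000))
b=cv2.resize(p[240:285,325:375],(400,360),interpolation=cv2.INTER_CUBIC); c=cv2.resize(p2[250:300,280:345],(400,360),interpolation=cv2.INTER_CUBIC)
save('','clip.png',np.hstack([b,c]))
E
```

```text
small [488.3 191.6  24. ] obl [483.2 113.6  24. ]
bar [242 214  23   7 117] [546.1 147.9] [55. 13.] 86.3 mean [546.1 147.5] z [0.028 0.064 0.067]
barH [242 213  24   7 124] [548.1 146.7] [57.1 13.6] 85.5 mean [548.2 147.5] z [0.06  0.064 0.067]
jaws [338 257  24  12 199] [439.  -92.7] [55.6 22.8] 81.2 mean [438.9 -92.5] z [0.026 0.034 0.041]
jaws scene [296 240  24   7  88] [493.2 -54.5] [22.6 48.3] 35.2 mean [495.9 -50.9] z [0.003 0.005 0.011]
jaws scene [310 249  28  11  37] [ 480.5 -102.1] [ 4.6 62.7] 1.2 mean [ 480.3 -103.3] z [0.004 0.006 0.011]
jaws scene [297 257  29  24 368] [ 423.9 -106.3] [70.5 39.6] 81.0 mean [ 424.4 -108.7] z [0.02  0.029 0.037]
top 138 [ 0.43819397 -0.09423156  0.03775619] ((440.5028076171875, -95.64061737060547), (54.31462478637695, 65.57513427734375), 80.94603729248047)
scene 136 [ 0.43952087 -0.09718356  0.03602235] ((438.4071960449219, -96.7713623046875), (57.77592468261719, 64.67403411865234), 80.6407699584961)
```

View pics/clip.png

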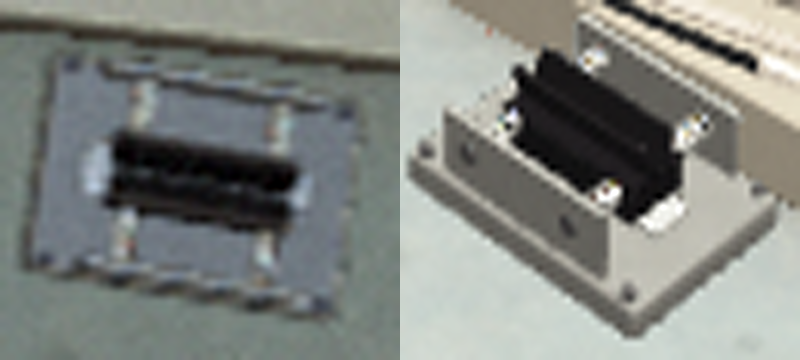

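```bash
python3 -m creep '[0.5,-2,1.7,0,0,0,0, 0.5,-5,4.2,0,0,0,0, 0.5,-8.5,7.1,0,0,0,0, 0.5,-12,10,0,0,0,0, 0.5,-15,12.5,0,0,0,0, 0.5,-18,15,0,0,0,0, 0.5,-20.5,17,0,0,0,0, 0.5,-21.2,17.6,0,0,0,0]'>/dev/null; python3 -m creep '[0.5,0,0,0,0,0,0, 0.5,0,0,4,0,0,0, 0.5,0,0,8,0,0,0, 0.5,0,0,11,0,0,0, 0.5,0,0,11,0,0,0]'; python3 -c "
from h import *
go(.547,.148,.043,np.pi/2-.08)
print(ray('top',350.2,261.7,.034),ray('top',350.2,261.7,.039))
p,d=snapshot('scene');save('','a7.png',cv2.resize(p[130:270,160:300],(500,500)))"
```

```text
time_s: 16.67
position: [0.5407, 0.1478, 0.0943]
tool_rot: [-3.134, 0.003, 1.498]
contact_force: [-1.4, -1.1, -0.9]
width: 0.047
grasp_force: 0.0
go [0.09 0.66 5.12] [-0.0072  0.0034  0.0076] dist cm 5.2
[ 0.44153025 -0.09523109  0.034     ] [ 0.44116169 -0.09427391  0.039     ]
```

View pics/a7.png

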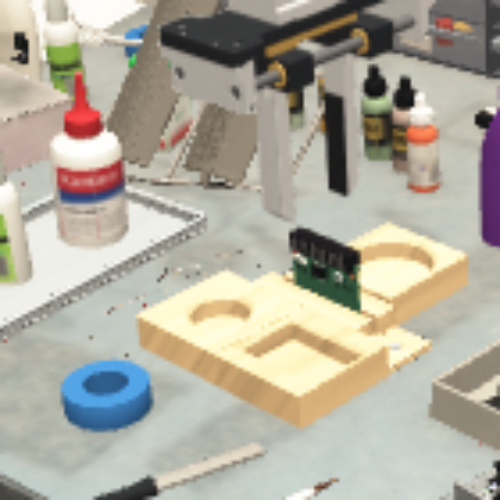

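The fingers are above the bar (crop (325,260)), with the board standing free in its slot. Small correction, then descend.

```bash
python3 -m creep '[0.5,0.1,0.65,0,0,0,0, 0.5,0.1,0.65,2.5,0,0,0, 0.5,0.1,0.65,4.5,0,0,0, 0.5,0.1,0.65,5.1,0,0,0, 0.5,0.1,0.65,5.1,0,0,0, 0.5,0.1,0.65,5.1,0,0,0]'; python3 -m creep '[0.02,0,0,0,0,0,0, 0.02,0,0,0,0,0,0, 0.02,0,0,0,0,0,0, 0.02,0,0,0,0,0,0, 0.02,0,0,0,0,0,0, 0.02,0,0,0,0,0,0, 0.02,0,0,0,0,0,0, 0.02,0,0,0,0,0,0]'
```

```text
time_s: 17.22
position: [0.5521, 0.1481, 0.0502]
tool_rot: [3.14, -0.001, 1.497]
contact_force: [1.2, 0.2, -0.0]
width: 0.0472
grasp_force: 0.0
time_s: 17.88
position: [0.5509, 0.1478, 0.0486]
tool_rot: [-3.141, -0.0, 1.497]
contact_force: [-2.8, 1.2, 5.5]
width: 0.0118
grasp_force: 30.0
```

```bash
python3 -m creep '[0.3,0,0,0,0,0,0, 0.3,0,0,0,0,0,0, 0.3,0,0,0,0,0,0, 0.3,0,-0.2,0.3,0,0,0, 0.3,0,-0.2,0.5,0,0,0, 0.3,0,-0.2,0.5,0,0,0, 0.3,0,-0.2,0.5,0,0,0, 0.3,0,-0.2,0.5,0,0,0]'; python3 -m creep '[0.02,0,0,0,0,0,0, 0.02,0,0,0,0,0,0, 0.02,0,0,0,0,0,0, 0.02,0,0,0,0,0,0, 0.02,0,0,0,0,0,0]'; python3 -m creep '[0.02,0,0,0,0,0,0, 0.02,0,0,0,0,0,0]'
```

```text
time_s: 18.55
position: [0.5491, 0.1478, 0.0434]
tool_rot: [-3.142, 0.0, 1.497]
contact_force: [0.8, -0.5, 0.6]
width: 0.0283
grasp_force: 0.0
time_s: 18.97
position: [0.5491, 0.1479, 0.0435]
tool_rot: [3.141, 0.0, 1.497]
contact_force: [1.2, 0.7, 0.2]
width: 0.0119
grasp_force: 30.0
time_s: 19.13
position: [0.5491, 0.1479, 0.0435]
tool_rot: [3.141, 0.0, 1.497]
contact_force: [0.1, 0.4, -0.1]
width: 0.0116
grasp_force: 30.0
```

```bash
python3 -m creep '[0.02,0,0,-1,0,0,0, 0.02,0,0,-2,0,0,0, 0.02,0,0,-3.5,0,0,0, 0.02,0,0,-6,0,0,0, 0.02,0,0,-8.5,0,0,0, 0.02,0,0,-10,0,0,0, 0.02,0,0,-10,0,0,0]'; python3 -c "
from h import *
go(.4415,-.094,.14,np.pi/2-.157)"
```

```text
time_s: 19.72
position: [0.5506, 0.1482, 0.1476]
tool_rot: [3.137, -0.002, 1.497]
contact_force: [1.1, -0.4, -0.6]
width: 0.0115
grasp_force: 30.0
go [-24.96  -9.09   0.66] [ 0.0043 -0.0027  0.0827] dist cm 26.6
```

```bash
python3 -m creep '[0.02,-2,-0.7,0,0,0,0, 0.02,-5,-1.8,0,0,0,0.02, 0.02,-8,-2.9,0,0,0,0.04, 0.02,-11.5,-4.2,0,0,0,0.06, 0.02,-15,-5.5,0,0,0,0.083, 0.02,-18,-6.6,0,0,0,0.083, 0.02,-21,-7.6,0,0,0,0.083, 0.02,-23,-8.4,0,0,0,0.083]'>/dev/null; python3 -m creep '[0.02,-1,-0.4,0,0,0,0, 0.02,-1,-0.4,0,0,0,0, 0.02,-1,-0.4,0,0,0,0, 0.02,-1,-0.4,0,0,0,0, 0.02,-1,-0.4,0,0,0,0, 0.02,-1,-0.4,0,0,0,0]'; python3 -c "
from h import *
go(.4415,-.094,.14,np.pi/2-.157)"
```

```text
time_s: 20.88
position: [0.4431, -0.0837, 0.1434]
tool_rot: [-3.141, 0.0, 1.415]
contact_force: [0.5, 0.6, -0.6]
width: 0.0116
grasp_force: 30.0
go [-1.04  0.    0.34] [-0.0001  0.0002  0.0015] dist cm 1.1
```

```bash
python3 -m creep '[0.02,-1,0,0,0,0,0, 0.02,-1,0,2,0,0,0, 0.02,-1,0,4,0,0,0, 0.02,-1,0,5.7,0,0,0, 0.02,-1,0,5.7,0,0,0, 0.02,-1,0,5.7,0,0,0]'; python3 -c "
from h import *
go(.4415,-.094,.05,np.pi/2-.157)
p,d=snapshot('scene'); q,_=snapshot('top'); save('','a8.png',np.hstack([cv2.resize(p[220:310,260:350],(400,400)),cv2.resize(q[230:290,310:390],(400,300))if 0 else cv2.resize(q[225:295,315:385],(400,400))]))"
```

```text
time_s: 21.38
position: [0.4407, -0.095, 0.0864]
tool_rot: [-3.14, 0.001, 1.413]
contact_force: [-0.3, -0.4, 0.8]
width: 0.0116
grasp_force: 30.0
go [0.12 0.07 3.64] [-0.0016  0.0009 -0.0005] dist cm 3.6
```

View pics/a8.png

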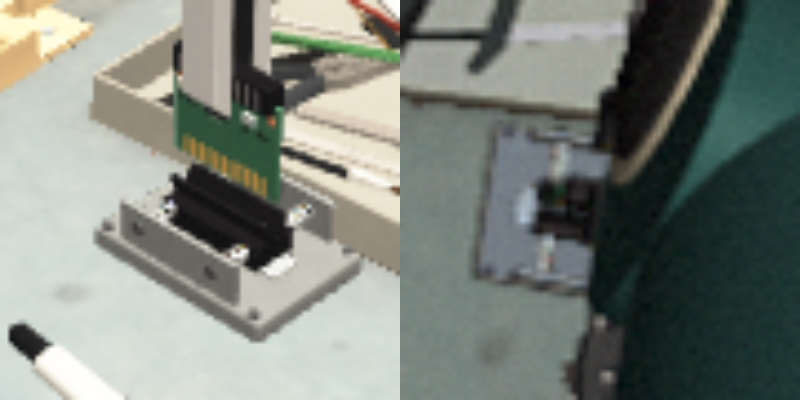

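The board's lower edge (178,145)-(278,198) sits right above the jaw slit, parallel to it. Lowering step by step.

```bash
python3 -m creep '[0.02,0.1,0.1,0.7,0,0,0, 0.02,0.1,0.1,1.2,0,0,0, 0.02,0.1,0.1,1.5,0,0,0, 0.02,0.1,0.1,1.7,0,0,0, 0.02,0.1,0.1,1.7,0,0,0]';python3 -m creep '[0.02,0,0,0.2,0,0,0, 0.02,0,0,0.4,0,0,0, 0.02,0,0,0.6,0,0,0, 0.02,0,0,0.6,0,0,0]'
```

```text
time_s: 21.9
position: [0.4417, -0.0935, 0.069]
tool_rot: [-3.14, 0.0, 1.414]
contact_force: [-3.1, 0.4, -0.5]
width: 0.0118
grasp_force: 30.0
time_s: 22.23
position: [0.442, -0.0935, 0.0632]
tool_rot: [-3.141, 0.0, 1.414]
contact_force: [-3.1, 0.9, -1.6]
width: 0.0117
grasp_force: 30.0
```

```bash
python3 -m creep '[0.02,0,-0.1,0.2,0,0,0, 0.02,0,-0.1,0.5,0,0,0, 0.02,0,-0.1,0.8,0,0,0, 0.02,0,-0.1,1,0,0,0, 0.02,0,-0.1,1.1,0,0,0, 0.02,0,-0.1,1.1,0,0,0]';python3 -m creep '[0.02,0,0,0.1,0,0,0, 0.02,0,0,0.1,0,0,0]'
```

```text
time_s: 22.73
position: [0.4424, -0.0936, 0.0532]
tool_rot: [3.14, -0.0, 1.414]
contact_force: [-4.7, 0.5, 19.3]
width: 0.0119
grasp_force: 30.0
time_s: 22.9
position: [0.4434, -0.0938, 0.053]
tool_rot: [3.138, -0.001, 1.414]
contact_force: [-4.9, 1.9, 35.4]
width: 0.0117
grasp_force: 30.0
```

```bash
python3 -m creep '[0.02,0,-0.1,-0.15,0,0,0, 0.02,0,-0.1,-0.15,0,0,0]';python3 -m creep '[0.3,0,0,0,0,0,0, 0.3,0,0,0,0,0,0, 0.3,0,0,0,0,0,0, 0.3,0,0,-1,0,0,0, 0.3,0,0,-3,0,0,0, 0.3,0,0,-6,0,0,0, 0.3,0,0,-10,0,0,0, 0.3,0,0,-13,0,0,0]';python3 -m creep '[0.3,4,0,0,0,0,0, 0.3,8,0,0,0,0,0, 0.3,12,0,0,0,0,0, 0.3,16,0,0,0,0,0, 0.3,20,0,0,0,0,0, 0.3,24,0,0,0,0,0, 0.3,24,0,0,0,0,0, 0.3,24,0,0,0,0,0]'
python3 - <<'E'
from h import *
P,d=snapshot('scene'); q,e=snapshot('top')
W=cloud('top',e); V=cloud('scene',d)
for n,w in(('top',W),('scene',V)):
    k=(np.hypot(w[...,0]-.4415,w[...,1]+.094)<.05)&(w[...,2]>.05)&(w[...,2]<.12); b=w[k]
    if len(b): print(n,len(b),b.mean(0),np.percentile(b[:,2],[2,50,90,98]),cv2.minAreaRect(b[:,:2].astype(np.float32)*1000))
save('','a9.png',np.hstack([cv2.resize(P[220:310,260:350],(400,400)),cv2.resize(q[225:295,315:385],(400,400))]))
E
```

```text
time_s: 23.07
position: [0.4411, -0.0934, 0.0535]
tool_rot: [3.14, 0.0, 1.414]
contact_force: [1.5, 0.3, 6.2]
width: 0.0118
grasp_force: 30.0
time_s: 23.73
position: [0.4401, -0.0941, 0.1858]
tool_rot: [3.141, 0.001, 1.412]
contact_force: [-0.3, 0.2, 0.9]
width: 0.028
grasp_force: 0.0
time_s: 24.4
position: [0.4777, 0.1454, 0.1832]
tool_rot: [3.141, 0.001, 1.417]
contact_force: [-0.1, -1.0, 0.2]
width: 0.028
grasp_force: 0.0
top 138 [ 0.44200829 -0.09186384  0.07437949] [0.06441022 0.07514543 0.07771882 0.07927339] ((442.3175048828125, -93.13671875), (58.56326675415039, 12.990361213684082), 80.536376953125)
scene 304 [ 0.43733908 -0.09884554  0.06512542] [0.0505703  0.0672151  0.07331772 0.07447587] ((439.2129211425781, -95.92394256591797), (61.17238998413086, 13.527811050415039), 82.47666931152344)
```

View pics/a9.png

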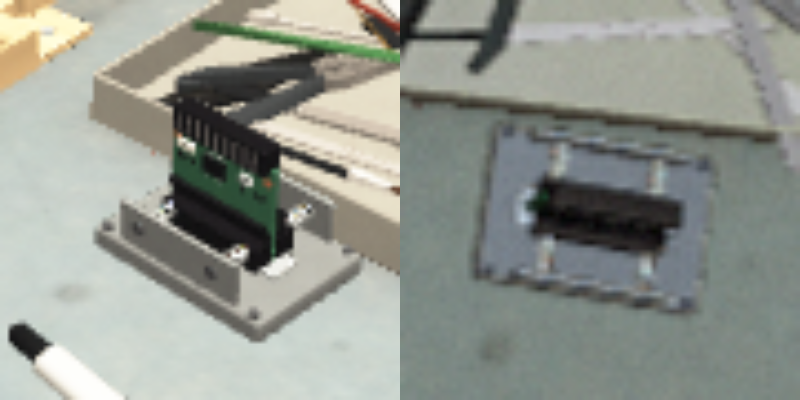

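The board is upright in the clip (scene crop (225,170)). To check its depth and make it certain, I'll press on the bar with closed fingers (bar top must end up at z = 0.074).

```bash
python3 -m creep '[0,-4,0,0,0,0,0, 0,-8,0,0,0,0,0, 0,-12,0,0,0,0,0, 0,-16,0,0,0,0,0, 0,-20,0,0,0,0,0, 0,-24,0,0,0,0,0, 0,-24,0,0,0,0,0, 0,-24,0,0,0,0,0]';python3 -m creep '[0,0,0.1,3,0,0,0, 0,0,0.1,6,0,0,0, 0,0,0.1,9,0,0,0, 0,0,0.1,10,0,0,0, 0,0,0.1,10.3,0,0,0, 0,0,0.1,10.3,0,0,0, 0,0,0.1,10.3,0,0,0]'; python3 -c "
from h import *
go(.4415,-.0935,.074,np.pi/2-.157)
def f(n,i,c):
    z=np.load(n+str(i)+'.npz') if i is not None else None
    w=cloud(n,z['d'] if i is not None else snapshot(n)[1]); k=(np.hypot(w[...,0]-c[0],w[...,1]-c[1])<.03)&(w[...,2]>.045)&(w[...,2]<.09); b=w[k][:,2]; print(n,i,len(b),np.percentile(b,[50,70,80,90,95]))
f('top',1,(.548,.148)); f('scene',1,(.548,.148))"
```

```text
time_s: 25.17
position: [0.4393, -0.0962, 0.1834]
tool_rot: [3.141, -0.0, 1.408]
contact_force: [-0.5, 0.5, 0.3]
width: 0.0006
grasp_force: 0.0
time_s: 25.75
position: [0.4421, -0.0935, 0.0813]
tool_rot: [3.14, -0.0, 1.414]
contact_force: [0.7, 0.4, 0.3]
width: 0.0003
grasp_force: 0.0
go [-0.01 -0.06  0.73] [ 0.0014 -0.0003 -0.    ] dist cm 0.7
top 1 125 [0.064328   0.06521056 0.06604731 0.06705247 0.06734375]
scene 1 147 [0.05856358 0.06161161 0.0619738  0.06299125 0.06355326]
```

```bash
python3 -m creep '[0,0,0,0.2,0,0,0, 0,0,0,0.3,0,0,0, 0,0,0,0.3,0,0,0, 0,0,0,0.3,0,0,0]';python3 -m creep '[0,0,0,0.1,0,0,0, 0,0,0,0.2,0,0,0, 0,0,0,0.2,0,0,0]';python3 -m creep '[0,0,0,0.1,0,0,0, 0,0,0,0.1,0,0,0]';
```

```text
time_s: 26.08
position: [0.4416, -0.0934, 0.0774]
tool_rot: [3.141, -0.0, 1.414]
contact_force: [0.9, -0.4, 0.5]
width: 0.0003
grasp_force: 0.0
time_s: 26.33
position: [0.4413, -0.0934, 0.0749]
tool_rot: [-3.141, 0.0, 1.414]
contact_force: [-0.1, 0.5, 0.5]
width: 0.0005
grasp_force: 0.0
time_s: 26.5
position: [0.4419, -0.0935, 0.0743]
tool_rot: [3.141, -0.0, 1.414]
contact_force: [-0.5, 0.4, 6.6]
width: 0.0004
grasp_force: 3.3
```

Contact at 0.0743 shows the board is home. One light firm press, then retreat for the bottles.

```bash
python3 -m creep '[0,0,0,0.1,0,0,0, 0,0,0,0.1,0,0,0]';python3 -m creep '[0,0,0,-1,0,0,0, 0,0,0,-4,0,0,0, 0,0,0,-8,0,0,0, 0,0,0,-12,0,0,0, 0.3,0,0,-13.5,0,0,0]'; python3 -c "
from h import *
go(.385,.372,.21,np.pi/2-.08)
for n in ('top','scene'):
  w=cloud(n,snapshot(n)[1]) 
  for nm,x,y in(('pva',.385,.372),('ca',.465,.372),('wh',.545,.372)):
    k=(np.hypot(w[...,0]-x,w[...,1]-y)<.035)&(w[...,2]>.092); b=w[k]
    print(n,nm,len(b),np.round(cv2.minAreaRect(b[:,:2].astype(np.float32)*1000)[0],1),np.percentile(b[:,2],97).round(3)) if len(b)>5 else 0"
```

```text
time_s: 26.67
position: [0.4431, -0.0937, 0.074]
tool_rot: [3.138, -0.0, 1.414]
contact_force: [0.1, 0.2, 22.5]
width: 0.0002
grasp_force: 11.1
time_s: 27.08
position: [0.4425, -0.0943, 0.2124]
tool_rot: [3.137, -0.001, 1.413]
contact_force: [0.3, -0.1, 0.1]
width: 0.0043
grasp_force: 0.0
go [ 45.14 -13.03   0.22] [ 0.0044 -0.0006 -0.0782] dist cm 47.0
top pva 217 [383.  369.1] 0.161
top ca 87 [462.9 374.9] 0.133
top wh 109 [546.2 369.6] 0.135
scene pva 271 [379.1 363.9] 0.157
scene ca 119 [460.7 372. ] 0.128
scene wh 86 [542.2 365.8] 0.13
```

```bash
python3 -m creep '[0.3,2,-0.6,0,0,0,0, 0.4,5,-1.4,0,0,0,-0.02, 0.6,9,-2.6,0,0,0,-0.04, 0.6,13,-3.8,0,0,0,-0.06, 0.6,17,-4.9,0,0,0,-0.08, 0.6,21,-6.1,0,0,0,-0.08, 0.6,25,-7.2,0,0,0,-0.08, 0.6,29,-8.4,0,0,0,-0.08]'>/dev/null; python3 -m creep '[0.6,3,-0.6,0,0,0,0, 0.6,6,-1.2,0,0,0,0, 0.6,9,-1.9,0,0,0,0, 0.6,12,-2.5,0,0,0,0, 0.6,14,-2.9,0,0,0,0, 0.6,15,-3,0,0,0,0, 0.6,15,-3,0,0,0,0, 0.6,15,-3,0,0,0,0]'; python3 -c "
from h import *
go(.385,.372,.08,1.497)"
```

```text
time_s: 28.52
position: [0.3856, 0.3568, 0.2074]
tool_rot: [-3.141, 0.001, 1.493]
contact_force: [0.5, -0.7, -0.1]
width: 0.0563
grasp_force: 0.0
go [ 1.53 -0.17 12.73] [-0.0004  0.0013 -0.0038] dist cm 12.8
```

```bash
python3 -m creep '[0.6,1.5,-0.15,0,0,0,0, 0.6,1.5,-0.15,1,0,0,0, 0.6,1.5,-0.15,4,0,0,0, 0.6,1.5,-0.15,7.5,0,0,0, 0.6,1.5,-0.15,10.5,0,0,0, 0.6,1.5,-0.15,12.5,0,0,0, 0.6,1.5,-0.15,12.7,0,0,0, 0.6,1.5,-0.15,12.7,0,0,0]';  python3 -m creep '[0.1,0,0,0,0,0,0, 0.1,0,0,0,0,0,0, 0.1,0,0,0,0,0,0, 0.1,0,0,0,0,0,0, 0.1,0,0,0,0,0,0, 0.1,0,0,0,0,0,0]'; python3 -c "
from h import *
go(.4845,.1145,.09,1.497)"
```

```text
time_s: 29.18
position: [0.3849, 0.3717, 0.0801]
tool_rot: [-3.141, 0.002, 1.493]
contact_force: [-0.1, -0.4, 0.3]
width: 0.0561
grasp_force: 0.0
time_s: 29.68
position: [0.3854, 0.3735, 0.0817]
tool_rot: [3.141, -0.001, 1.494]
contact_force: [-0.2, 0.0, 7.5]
width: 0.0301
grasp_force: 30.0
go [-25.06  11.87  -0.85] [ 0.0008 -0.0012 -0.0031] dist cm 27.7
```

```bash
python3 -m creep '[0.1,0,0,-1,0,0,0, 0.1,0,0,-3,0,0,0, 0.1,0,0,-6,0,0,0, 0.1,-1,0.5,-9,0,0,0, 0.1,-4,1.9,-9,0,0,0, 0.1,-7,3.3,-9,0,0,0, 0.1,-10,4.8,-9,0,0,0, 0.1,-13,6.2,-9,0,0,0]' >/dev/null; python3 -m creep '[0.1,-3,1.4,0,0,0,0, 0.1,-6,2.9,0,0,0,0, 0.1,-9,4.3,0,0,0,0, 0.1,-11,5.2,0,0,0,0, 0.1,-12,5.7,0,0,0,0, 0.1,-12,5.7,0,0,0,0, 0.1,-12,5.7,0,0,0,0]';python3 -c "
from h import *
go(.4845,.1145,.0862,1.492)"
```

```text
time_s: 30.93
position: [0.4844, 0.1145, 0.1714]
tool_rot: [3.142, -0.0, 1.493]
contact_force: [0.4, -0.9, -1.9]
width: 0.0303
grasp_force: 29.8
go [0.   0.01 8.52] [ 0.0001 -0.0002  0.0008] dist cm 8.5
```

Dead on. Lower, with force checks near the mouth.

```bash
python3 -m creep '[0.1,0,0,3,0,0,0, 0.1,0,0,5,0,0,0, 0.1,0,0,6,0,0,0, 0.1,0,0,6.6,0,0,0, 0.1,0,0,7.2,0,0,0, 0.1,0,0,7.2,0,0,0]'; python3 -m creep '[0.1,0,0,0.4,0,0,0, 0.1,0,0,0.8,0,0,0, 0.1,0,0,1.1,0,0,0, 0.1,0,0,1.2,0,0,0, 0.1,0,0,1.2,0,0,0]'; python3 -m creep '[0.1,0,0,0.1,0,0,0, 0.1,0,0,0.1,0,0,0]'
```

```text
time_s: 31.43
position: [0.4843, 0.1149, 0.0987]
tool_rot: [-3.141, 0.0, 1.494]
contact_force: [-0.7, 0.1, -1.8]
width: 0.03
grasp_force: 29.8
time_s: 31.85
position: [0.4845, 0.1145, 0.0869]
tool_rot: [3.142, 0.0, 1.494]
contact_force: [1.1, -0.5, -2.0]
width: 0.0301
grasp_force: 29.8
time_s: 32.02
position: [0.485, 0.1147, 0.0867]
tool_rot: [3.141, -0.001, 1.494]
contact_force: [-3.0, -0.6, 10.7]
width: 0.0298
grasp_force: 30.3
```

```bash
python3 -m creep '[0.6,0,0,-0.1,0,0,0, 0.6,0,0,-0.1,0,0,0, 0.6,0,0,-0.1,0,0,0, 0.6,0,0,-0.1,0,0,0, 0.6,0,0,-2,0,0,0, 0.6,0,0,-5,0,0,0, 0.6,0,0,-9,0,0,0, 0.5,0,0,-12,0,0,0]'; python3 -c "
from h import *
go(.4656,.372,.2)
p,d=snapshot('scene');save('','a10.png',cv2.resize(p[130:270,100:300],(600,420)))"
```

```text
time_s: 32.68
position: [0.4846, 0.1142, 0.2083]
tool_rot: [3.141, 0.0, 1.493]
contact_force: [0.0, -0.3, 0.0]
width: 0.0528
grasp_force: 0.0
go [25.55 -3.89  0.82] [0. 0. 0.] dist cm 25.9
```

View pics/a10.png

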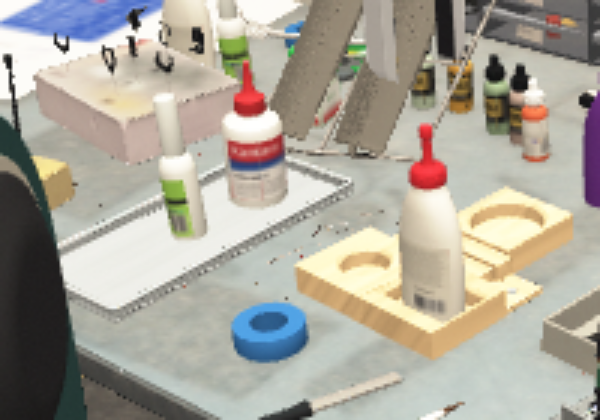

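The PVA is back in the oblong pocket (430,260), and the CA (180,190) and white (258,150) are upright on the tray. CA next.

```bash
python3 -m creep '[0.5,3,-0.5,0,0,0,0, 0.5,7,-1.1,0,0,0,0, 0.5,11,-1.7,0,0,0,0, 0.5,15,-2.3,0,0,0,0, 0.5,19,-2.9,0,0,0,0, 0.5,22.5,-3.4,0,0,0,0, 0.5,25,-3.8,0,0,0,0, 0.5,25.5,-3.9,0,0,0,0]' >/dev/null; python3 -m creep '[0.5,0,0,0,0,0,0, 0.5,0,0,2,0,0,0, 0.5,0,0,2,0,0,0, 0.5,0,0,2,0,0,0]';python3 -c "
from h import *
go(.4656,.372,.0985)"
```

```text
time_s: 33.73
position: [0.4652, 0.3702, 0.1856]
tool_rot: [-3.141, 0.002, 1.492]
contact_force: [-0.2, 0.5, 0.1]
width: 0.0468
grasp_force: 0.0
go [0.2  0.03 8.71] [0. 0. 0.] dist cm 8.7
```

```bash
python3 -m creep '[0.5,0.1,0,3,0,0,0, 0.5,0.1,0,6,0,0,0, 0.5,0.1,0,8,0,0,0, 0.5,0.1,0,8.6,0,0,0, 0.5,0.1,0,8.6,0,0,0, 0.05,0.1,0,8.6,0,0,0, 0.05,0.1,0,8.6,0,0,0, 0.05,0.1,0,8.6,0,0,0]'; python3 -m creep '[0.05,0,0,0,0,0,0, 0.05,0,0,0,0,0,0, 0.05,0,0,0,0,0,0, 0.05,0,0,0,0,0,0]'; python3 -c "
from h import *
go(.4905,.191,.18)"
```

```text
time_s: 34.4
position: [0.4659, 0.3733, 0.1015]
tool_rot: [3.14, -0.002, 1.494]
contact_force: [-0.1, -0.1, -0.5]
width: 0.0301
grasp_force: 0.0
time_s: 34.73
position: [0.4656, 0.3732, 0.1006]
tool_rot: [3.141, -0.001, 1.494]
contact_force: [-0.1, -0.2, 8.0]
width: 0.0189
grasp_force: 30.0
go [-17.96   3.89  -7.95] [0. 0. 0.] dist cm 20.0
```

```bash
python3 -m creep '[0.05,0,0,-1.5,0,0,0, 0.05,0,0,-4,0,0,0, 0.05,0,0,-7,0,0,0, 0.05,-2,0.4,-8,0,0,0, 0.05,-5,1.1,-8,0,0,0, 0.05,-8,1.7,-8,0,0,0, 0.05,-11.5,2.5,-8,0,0,0, 0.05,-14.5,3.1,-8,0,0,0]' >/dev/null; python3 -m creep '[0.05,-2,0.5,0,0,0,0, 0.05,-3,0.7,0,0,0,0, 0.05,-3.4,0.7,0,0,0,0, 0.05,-3.4,0.7,0,0,0,0, 0.05,-3.4,0.7,0,0,0,0, 0.05,-3.4,0.7,0,0,0,0]'; python3 -c "
from h import *
go(.4905,.1915,.105)
p,d=snapshot('scene');save('','a11.png',cv2.resize(p[130:270,160:300],(500,500)))"
```

```text
time_s: 35.9
position: [0.4891, 0.1929, 0.1798]
tool_rot: [-3.141, -0.0, 1.496]
contact_force: [-0.1, -0.1, 0.0]
width: 0.0189
grasp_force: 30.0
go [-0.13  0.15  7.48] [0. 0. 0.] dist cm 7.5
```

View pics/a11.png

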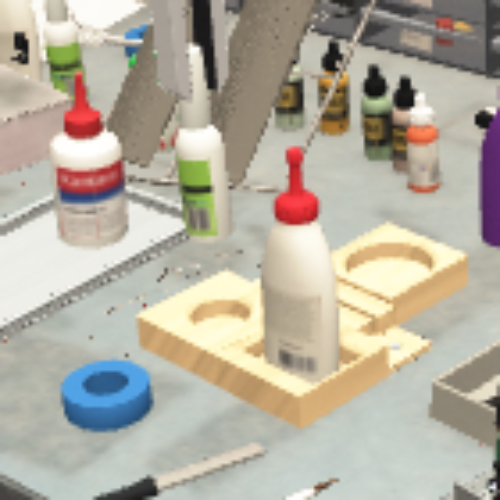

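CA hangs upright over its pocket (mouth at (220,318)). Lower with the 1.5 mm correction.

```bash
python3 -m creep '[0.05,-0.15,0.15,2,0,0,0, 0.05,-0.15,0.15,4,0,0,0, 0.05,-0.15,0.15,5,0,0,0, 0.05,-0.15,0.15,5.8,0,0,0, 0.05,-0.15,0.15,6.2,0,0,0, 0.05,-0.15,0.15,6.2,0,0,0]'; python3 -m creep '[0.05,0,0,0.3,0,0,0, 0.05,0,0,0.6,0,0,0, 0.05,0,0,0.9,0,0,0, 0.05,0,0,1.1,0,0,0, 0.05,0,0,1.1,0,0,0]';python3 -m creep '[0.05,0,0,0.1,0,0,0, 0.05,0,0,0.2,0,0,0, 0.05,0,0,0.2,0,0,0]'
```

```text
time_s: 36.45
position: [0.4906, 0.19, 0.1176]
tool_rot: [-3.141, 0.001, 1.494]
contact_force: [0.4, -0.0, -0.1]
width: 0.0185
grasp_force: 30.0
time_s: 36.87
position: [0.4906, 0.1898, 0.1067]
tool_rot: [-3.141, 0.0, 1.494]
contact_force: [0.1, -1.1, 0.2]
width: 0.0181
grasp_force: 30.0
time_s: 37.12
position: [0.4912, 0.1901, 0.1056]
tool_rot: [3.141, -0.001, 1.494]
contact_force: [-1.4, -0.2, 9.2]
width: 0.0188
grasp_force: 30.0
```

```bash
python3 -m creep '[0.4,0,0,-0.1,0,0,0, 0.4,0,0,-0.1,0,0,0, 0.4,0,0,-0.1,0,0,0, 0.4,0,0,-0.1,0,0,0, 0.5,0,0,-2,0,0,0, 0.6,0,0,-5,0,0,0, 0.8,0,0,-8,0,0,0, 0.8,0,0,-11,0,0,0]'; python3 -c "
from h import *
go(.5441,.3716,.21,np.pi)"
```

```text
time_s: 37.78
position: [0.4905, 0.1895, 0.2162]
tool_rot: [-3.141, 0.001, 1.494]
contact_force: [-0.1, 0.1, 0.6]
width: 0.061
grasp_force: 0.0
go [18.57  3.94  0.6 ] [-8.0000e-04  2.0000e-04 -1.6481e+00] dist cm 19.0
```

```bash
python3 -m creep '[0.8,1,0.2,0,0,0,-0.12, 0.8,2.5,0.5,0,0,0,-0.24, 0.8,4,0.8,0,0,0,-0.36, 0.8,5.5,1.2,0,0,0,-0.48, 0.8,7,1.5,0,0,0,-0.6, 0.8,8.5,1.8,0,0,0,-0.72, 0.8,10,2.1,0,0,0,-0.84, 0.8,11.5,2.4,0,0,0,-0.96]'>/dev/null; python3 -c "
from h import *
go(.5441,.3716,.21,np.pi)"
```

```text
go [2.71 6.59 0.47] [-2.000e-04 -2.000e-04 -6.819e-01] dist cm 7.1
```

```bash
python3 -m creep '[0.8,0.5,1.1,0,0,0,-0.12, 0.8,1,2.4,0,0,0,-0.24, 0.8,1.5,3.6,0,0,0,-0.36, 0.8,2,4.8,0,0,0,-0.48, 0.8,2.5,6,0,0,0,-0.6, 0.8,2.7,6.5,0,0,0,-0.68, 0.8,2.7,6.5,0,0,0,-0.68, 0.8,2.7,6.5,0,0,0,-0.68]'>/dev/null; python3 -c "
from h import *
go(.5441,.3716,.061,np.pi)"
```

```text
go [-0.03  0.2  15.36] [-0.0005 -0.0005 -0.0107] dist cm 15.4
```

```bash
python3 -m creep '[0.8,0,0.1,3,0,0,0, 0.8,0,0.1,6.5,0,0,0, 0.8,0,0.1,10,0,0,0, 0.8,0,0.1,13,0,0,0, 0.8,0,0.1,14.8,0,0,0, 0.8,0,0.1,15.2,0,0,0, 0.8,0,0.1,15.2,0,0,0, 0.8,0,0.1,15.2,0,0,0]'; python3 -m creep '[0.3,0,0,0,0,0,0, 0.3,0,0,0,0,0,0, 0.3,0,0,0,0,0,0, 0.3,0,0,0,0,0,0, 0.3,0,0,0,0,0,0, 0.3,0,0,0,0,0,0]';python3 -c "
from h import *
go(.611,.1425,.14,np.pi)"
```

```text
time_s: 39.78
position: [0.5446, 0.371, 0.0643]
tool_rot: [3.141, 0.001, 3.132]
contact_force: [0.5, 0.0, 1.2]
width: 0.0752
grasp_force: 0.0
time_s: 40.28
position: [0.5443, 0.3713, 0.0636]
tool_rot: [3.141, 0.001, 3.134]
contact_force: [0.8, 0.2, 5.8]
width: 0.0504
grasp_force: 29.9
go [ -6.85 -22.82  -7.65] [ 0.0006  0.0009 -0.0078] dist cm 25.0
```

```bash
python3 -m creep '[0.3,0,0,-1.5,0,0,0, 0.3,0,0,-4,0,0,0, 0.3,0,0,-7,0,0,0, 0.3,-1,-2,-8,0,0,0, 0.3,-2.5,-5,-8,0,0,0, 0.3,-4,-8.5,-8,0,0,0, 0.3,-5.5,-12,-8,0,0,0, 0.3,-6.5,-15.5,-8,0,0,0]'>/dev/null; python3 -m creep '[0.3,-0.2,-3,0,0,0,0, 0.3,-0.4,-6,0,0,0,0, 0.3,-0.4,-7.3,0,0,0,0, 0.3,-0.4,-7.3,0,0,0,0, 0.3,-0.4,-7.3,0,0,0,0, 0.3,-0.4,-7.3,0,0,0,0]'; python3 -c "
from h import *
go(.611,.1425,.0686,np.pi)"
```

```text
time_s: 41.45
position: [0.6109, 0.1439, 0.1429]
tool_rot: [3.141, -0.0, 3.135]
contact_force: [-0.3, 0.8, -1.8]
width: 0.0506
grasp_force: 29.9
go [-0.01 -0.14  7.43] [ 0.0005 -0.0002 -0.0065] dist cm 7.4
```

```bash
python3 -m creep '[0.3,0,-0.1,2,0,0,0, 0.3,0,-0.1,4,0,0,0, 0.3,0,-0.1,5.2,0,0,0, 0.3,0,-0.1,5.8,0,0,0, 0.3,0,-0.1,6.2,0,0,0, 0.3,0,-0.1,6.2,0,0,0]'; python3 -m creep '[0.3,0,0,0.3,0,0,0, 0.3,0,0,0.6,0,0,0, 0.3,0,0,0.9,0,0,0, 0.3,0,0,1.1,0,0,0, 0.3,0,0,1.1,0,0,0]';python3 -m creep '[0.3,0,0,0.1,0,0,0, 0.3,0,0,0.2,0,0,0, 0.3,0,0,0.2,0,0,0]'
```

```text
time_s: 41.95
position: [0.611, 0.1419, 0.0806]
tool_rot: [-3.141, -0.001, 3.134]
contact_force: [0.0, -0.6, -0.8]
width: 0.0502
grasp_force: 29.9
time_s: 42.37
position: [0.611, 0.1414, 0.0697]
tool_rot: [-3.141, -0.0, 3.134]
contact_force: [-0.0, 1.2, -1.5]
width: 0.0505
grasp_force: 29.9
time_s: 42.62
position: [0.6117, 0.1415, 0.0686]
tool_rot: [3.141, 0.001, 3.134]
contact_force: [-0.9, -1.0, 5.5]
width: 0.0506
grasp_force: 29.9
```

Floor reached at the expected height. Release, rise, back off toward the tray and look.

```bash
python3 -m creep '[0.8,0,0,0,0,0,0, 0.8,0,0,0,0,0,0, 0.8,0,0,0,0,0,0, 0.8,0,0,0,0,0,0, 0.8,0,0,-2,0,0,0, 0.8,0,0,-5,0,0,0, 0.8,0,0,-9,0,0,0, 0.8,0,0,-13,0,0,0]' >/dev/null; python3 -m creep '[0.8,0,0,-2,0,0,0, 0.8,2,4,-2,0,0,0, 0.8,4,8,-2,0,0,0, 0.8,6,12,-2,0,0,0, 0.8,8,16,-2,0,0,0, 0.8,10,20,-2,0,0,0, 0.8,11,23,-2,0,0,0, 0.8,11,23,-2,0,0,0]'; python3 - <<'E'
from h import *
q,e=snapshot('scene'); p,d=snapshot('top'); w=cloud('top',d); H=w[...,2]
r=np.zeros(H.shape,bool); r[175:265,205:295]=1
for lo,hi,zz in((.075,.1,.09),(.105,.118,.112),(.125,.145,.138)): rect((H>lo)&(H<hi)&r,zz,f'h{lo}',H)
save('','end.png',np.hstack([cv2.resize(p[170:290,210:370],(400,300)),cv2.resize(q[130:310,150:350],(400,360))[:300]]))
E
```

```text
time_s: 43.95
position: [0.4984, 0.3798, 0.2178]
tool_rot: [3.139, -0.002, -3.141]
contact_force: [-0.3, 0.2, -0.2]
width: 0.0753
grasp_force: 0.0
h0.075 [246 179  21  21 243] [611.2 141.2] [50.2 48.8] 0.8 mean [608.  142.2] z [0.08  0.086 0.091]
h0.075 [229 234  12  12  55] [486.2 188.3] [23.7 25.1] 45.9 mean [483.8 186.8] z [0.077 0.081 0.09 ]
h0.075 [256 236  23  14  75] [479.9 112.9] [53.1 28.3] 83.9 mean [476.2 114.5] z [0.079 0.089 0.097]
h0.105 [251 181  11  12  78] [612.5 141.3] [24.1 25.8] 46.7 mean [611.3 141. ] z [0.106 0.109 0.113]
h0.105 [259 235  18  12  62] [482.2 111.6] [39.6 24.7] 84.9 mean [479.5 112.3] z [0.106 0.111 0.115]
h0.125 [228 233   9   8  51] [487.7 192.2] [17.4 16.3] 65.0 mean [487.8 192.1] z [0.13  0.135 0.137]
h0.125 [262 233  12  12  88] [483.6 111.2] [24.6 25.3] 56.8 mean [482.5 111.2] z [0.129 0.134 0.138]
```

View pics/end.png

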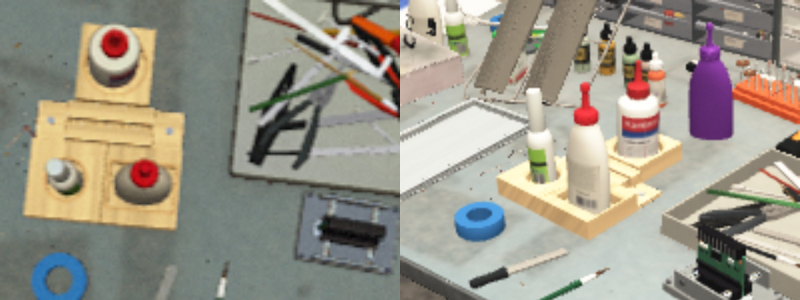

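All three bottles stand upright in their own pockets (top crop (115,50), (65,178), (143,180)), and the board is upright in the clip (350,232). The arm is clear, so I'm handing in.

```bash
python3 -c "
from plant import ticket
print(ticket.finish_job())"
```

```text
the job is handed in; nothing more can be done
None
```

The board is pressed home in the clip and all three bottles stand upright in their own pockets. The job is handed in at about 44 s of robot time; the hand-in call returned no verdict.

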